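# Bolt the detergent locker shut

### The job

Bolt the steel detergent locker on the dish table shut: lift the bolt's handle out of its notch, slide the bolt across towards the lid, and lower the handle fully down into the second notch. The second notch was fitted by hand, so feel for it; work gently and do not force the handle down on the notch plate, leave the things standing around where they are, and let go.

Things in the scene. Friction and masses are not known exactly. Their poses are not given: they have to be found in the camera images.
- locker: Low stainless locker, 220 (x) by 340 (y) by 90 mm high, fixed to the table. Origin: centre of its underside; x points from its front (the robot's side) to its back, y along the bolt the way it shoots, to the lid. The bolt lies along y with its axis at x -78, z 112 mm, held by two round guides (22 mm thick) at y -120 to -90 and 34 to 56 mm. All fixed on the top is under 42 mm tall.
- notches: Upright rigid plate with two notches 11 mm wide, 22 to 31 mm in front (-x) of the bolt's axis. Origin on the bolt's axis at the middle of the first notch, where the handle starts; axes as the locker's. The second notch's middle is at y 42 to 70 mm: it varies and is not measured. The plate must not take more than 30 N; a force down on the knob acts about twice as large on it.
- edge (a point): Middle of the straight top edge of the notch plate between the notches, 3 mm above the bolt's axis. A lifted handle slides freely over this edge in +y; the edge goes on at the same height for 34 mm past the second notch. Lowered anywhere but at a notch, the handle's arm rests on the edge at a turn of 0.25 to 0.33 rad; within 1.5 mm of a notch's middle it goes straight in.
- staple (a point): Middle of the staple on the lid, on the bolt's axis: a square loop 28 mm wide that the bolt's tip enters when shot. The lid is the raised panel at the locker's +y end.
- bolt (a joint): Slide of the bolt and its handle along the locker's +y, in m: 0 drawn back (start, within 1 mm, handle in the first notch), grows towards the lid, at most 0.080. It resists with about 2 N of friction plus 8 N per m/s.
- handle (a joint): Turn of the handle about the bolt's axis, in rad: 0 lying level towards the robot (the locker's -x), down in a notch; grows as it is lifted, at most 0.8. Above 0.35 the arm clears the straight edge. It stays where it is left (friction about 0.05 N m) and must be lowered, about 1 N at the knob.
- knob (a point): Centre of the round knob, 20 mm in diameter, on the handle's end, 55 mm from the bolt's axis; the arm is a square bar 8 mm thick. With the handle down the knob is in free air, 23 mm out from the locker's front face, 112 mm above the table. Pinched from above along y, it turns between the pads as it swings. Its axes turn with the handle; y is along the bolt.
- tumbler: Straight glass, 72 mm wide, 100 mm tall, standing left of the locker (its +y side); origin at the centre of its underside. Leave alone.
- bowl: White bowl, 130 mm wide, 50 mm tall, right of the locker (its -y side); origin at the centre of its underside. Leave alone.
- pot: Small steel pot, 80 mm wide, 50 mm tall, standing on the back of the locker's top; origin at the centre of its underside. Leave alone.

How it is judged:
By the outcome, as a careful person would: the job done as asked, in the order asked, and still so for the second after the job is handed in, with the robot touching nothing.
It also fails if it takes over 67 s, if anything falls off the work surface, if the arm or the gripper's body presses on something with over 40 N, if the wrist force passes 120 N, or if a joint passes its speed limit or range.

### The arm

A 6-joint arm with a two-finger parallel gripper is mounted at the origin on the work surface. World frame = base frame: x ahead of the robot, y to its left, z up, the work surface at z = 0. Lengths are in m, angles in rad, forces in N, time in s.
With the tool pointing down it reaches from about 0.25 to 0.725 m from the base axis. Payload 4 kg.
Tool frame: the origin (TCP) lies midway between the tips of the shut fingers; the grasp point (between the pads) lies 19 mm behind it; z points along the fingers, y is the direction in which the jaws open and shut (so a half turn about z gives the same grasp; the last joint's range is limited). The gripper opens to 85 mm and grips with 20 to 120 N. Pads are 22 mm wide; open, the fingers measure 114 mm over their backs; the gripper's body (76 mm by 85 mm) begins 54 mm behind the grasp point. The pads swing forward as they close: fully open they stand 13 mm farther back than shut.
Start: joints at [0, 0.241, 0.005, 1.335, 0, 1.571], TCP at [0.5, -0, 0.231] pointing down, gripper open.
Joint ranges: [-2.72, 2.72], [-1.05, 1.87], [-1.09, 1.28], [-1.99, 2.15], [-1.42, 1.44], [-3.14, 3.14]. Speed limits (rad/s): [2.79, 2.79, 3.14, 3.14, 3.14, 3.14].

### API

Orientations are given as a unit quaternion [x, y, z, w].
In Python, from workcell import get_obs, camera, camera_model, job_done, masks_of gives the robot as it stands.
- The arm moves only by the tool jog_arm, never from a script. Its argument "deltas" is a list that holds one entry, the list of rows, each a list of 7 numbers: the shift along the tool's x, y, z in mm, then the turn, a rotation vector about the tool's x, y, z in degrees, then the finger opening in mm, from 0 to 85.4. A call has 1 to 5 rows; each row shifts and turns the pose as measured when the row begins, along the tool's axes as they then stand; what a row does not reach is not made up. A row lasts 1/10 s, in which the tool goes at most 50 mm and 8.59 degrees, less where a joint would pass 70% of its speed; a pose out of reach is approached as far as the arm can. A call with a gripper value outside its range is refused whole. The fingers move at their own pace and stop on an object; the grip force is fixed at half the most. Time passes only in rows, so rows that do not move let the fingers close. It gives the time, the measured TCP pose, the force and the opening at its end, in the units of the state.
- get_obs(): the state, without advancing time (a new reading comes with each control period).
- camera(name): name is "scene" or "side" or "wrist"; returns the picture (480x640x3 uint8, red, green, blue); there is no depth.
- camera_model(name): a dict with "fovy" (degrees; the focal length in pixels is half the picture's height over the tangent of half this angle, whatever the lens; pixels are square), "cx", "cy" (the principal point, pixels), "pose" (4x4, takes a point from camera to world coordinates); the wrist camera has in their place "T_tool_cam" (4x4, takes a point from camera to tool coordinates, whose origin is the TCP and whose axes are the flange's). Camera axes: x right, y down, z forward; pixel columns grow to the right and rows downward; lengths in m; the calibration is good to about 2 mm. A picture is of the moment at which its call begins: read the wrist's pose just before it. camera_model takes no time and is no camera call.
- job_done(): hands the job in, once; it reports no verdict.
Trained networks look in the newest picture that a camera, given by its name, has taken for a name from the list of things; names that differ only in an ending like _2 or _b are one class to them, and where a whole thing is asked for, a point or a joint stands for the part that bears it (a point fixed in the world has none). Each returns a list of dicts, best first, with "conf" (0 to 1); they miss things now and then, are a little off and sometimes report something else, mostly with a low value. They report only what shows in the picture. A call takes as long as a camera call.
- masks_of(target, camera): "pixels" (480x640 bool, what is visible of it) and "at" ([column, row] in pixels, amid what is visible of it).
The state is a dict: "clock": time; "joint_pos": joint angles; "joint_vel": joint speeds; "tau": joint torques, N m; "eef_pos": TCP position; "tool_rot": TCP orientation; "ft_force": force on the tool from outside, world axes, zero at the start; "ft_torque": the same for the moment, N m; "grip_width": finger opening in m.
Only numpy, scipy, OpenCV 4.12 (cv2) and the standard library are available. Lean on these libraries where they do the work, as an engineer would, in place of code of your own. Each camera call takes 0.05 s, during which the arm holds its last target. There are 200 camera calls.

## Working session

There is one attempt and no reset: what is moved stays moved. The work goes in short steps, Python scripts to look and compute and a tool call to move; the robot and the scene stay as the last step left them, time stands still between calls to the robot, and variables do not carry over. Pictures are saved under pics/ and viewed, about 8 in all and at most 12, crops included, and the job is handed in when it is done.

Besides the shell and the picture viewer there is one more tool, called after "Emit:" as name(argument=value, ...), one argument or row to a line, values as JSON. jog_arm: Moves the arm, as the interface text tells. Its arguments: {"type":"object","properties":{"deltas":{"type":"array"}},"required":["deltas"]}

```bash
mkdir -p pics; cat > h.py <<'E'
import numpy as np, cv2
from workcell import *
from scipy.spatial.transform import Rotation as R
def K(m):
    f=240/np.tan(np.radians(m['fovy'])/2); return f,m['cx'],m['cy']
def pose(c):
    m=camera_model(c)
    if 'pose' in m: return np.array(m['pose']),K(m)
    o=get_obs();T=np.eye(4);T[:3,:3]=R.from_quat(o['tool_rot']).as_matrix();T[:3,3]=o['eef_pos']
    return T@np.array(m['T_tool_cam']),K(m)
def ray(P,k,uv):
    d=np.array([(uv[0]-k[1])/k[0],(uv[1]-k[2])/k[0],1]);d=P[:3,:3]@d
    return P[:3,3],d/np.linalg.norm(d)
def proj(P,k,p):
    q=np.linalg.inv(P)@np.append(p,1);return k[0]*q[0]/q[2]+k[1],k[0]*q[1]/q[2]+k[2]
def tri(rays):
    A=sum(np.eye(3)-np.outer(d,d) for o,d in rays);b=sum((np.eye(3)-np.outer(d,d))@o for o,d in rays)
    return np.linalg.solve(A,b)
def atz(r,z): return r[0]+r[1]*(z-r[0][2])/r[1][2]
def snap(c,name):
    P=pose(c);im=camera(c);cv2.imwrite('pics/'+name+'.png',im[:,:,::-1]);return P,im
E
python3 - <<'E'
from h import *
print(get_obs())
for c in ['scene','side','wrist']:
    P,im=snap(c,c+'0');print(c,P[0][:3,3].round(3),P[0][:3,2].round(2),P[1])
    for t in ['knob','locker','staple','notches','tumbler','bowl','pot']:
        print(t,[(round(d['conf'],2),np.round(d['at']).tolist(),int(d['pixels'].sum())) for d in masks_of(t,c)[:2]])
E
```

```text
{'clock': 0.0, 'joint_pos': array([ 1.35156098e-05,  2.41438645e-01,  3.72137546e-03,  1.33519455e+00,
       -1.50801578e-05,  1.57082190e+00]), 'joint_vel': array([ 0.00190867,  0.00099395, -0.00077874, -0.00196827,  0.00026365,
       -0.00016789]), 'tau': array([ 5.50268451e-04, -3.72315860e+01,  2.52406776e+01,  1.67737965e-02,
        2.29149265e-05,  1.14679995e-05]), 'eef_pos': array([4.99368102e-01, 2.17243652e-06, 2.30399050e-01]), 'tool_rot': array([ 0.70711064,  0.70710213, -0.00075328, -0.00074259]), 'ft_force': array([0.22077314, 0.26399971, 0.19971386]), 'ft_torque': array([-0.08209746, -0.04666964,  0.01035535]), 'grip_width': 0.0854214340768702}
scene [1.467 0.291 0.728] [-0.78 -0.27 -0.57] (np.float64(550.7451482833851), 320.1564973813315, 244.1475195367122)
knob []
locker [(0.73, [324.0, 288.0], 17609)]
staple [(0.57, [325.0, 288.0], 17586)]
notches [(0.55, [334.0, 228.0], 283)]
tumbler [(0.85, [459.0, 286.0], 2033)]
bowl [(0.73, [200.0, 237.0], 1828)]
pot [(0.95, [282.0, 256.0], 2071)]
side [0.61  0.549 0.651] [ 0.03 -0.71 -0.71] (np.float64(435.43632874517414), 309.69616993945715, 238.64761479819313)
knob [(0.47, [369.0, 218.0], 207)]
locker [(0.77, [300.0, 278.0], 19172)]
staple [(0.67, [299.0, 279.0], 19648)]
notches [(0.53, [355.0, 233.0], 213)]
tumbler [(0.96, [332.0, 401.0], 3134)]
bowl [(0.9, [334.0, 166.0], 1567), (0.16, [300.0, 277.0], 19525)]
pot [(0.89, [276.0, 212.0], 2216)]
wrist [0.501 0.077 0.374] [ 0.   -0.3  -0.95] (np.float64(405.14031890071044), 320.773616012917, 241.66913640440092)
knob [(0.94, [354.0, 291.0], 1437)]
locker [(0.62, [480.0, 181.0], 89168)]
staple []
notches [(0.74, [389.0, 235.0], 2330), (0.46, [587.0, 296.0], 14939)]
tumbler [(0.33, [588.0, 297.0], 14935)]
bowl [(0.83, [410.0, 442.0], 1130), (0.42, [388.0, 237.0], 2161)]
pot [(0.76, [585.0, 297.0], 15108)]
```

View pics/side0.png

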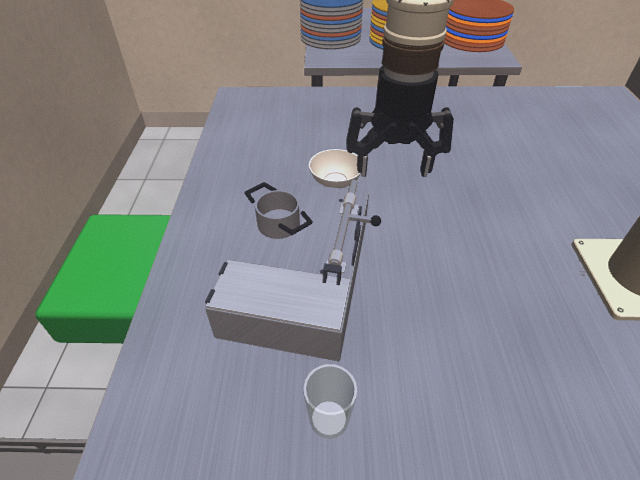

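View pics/wrist0.png

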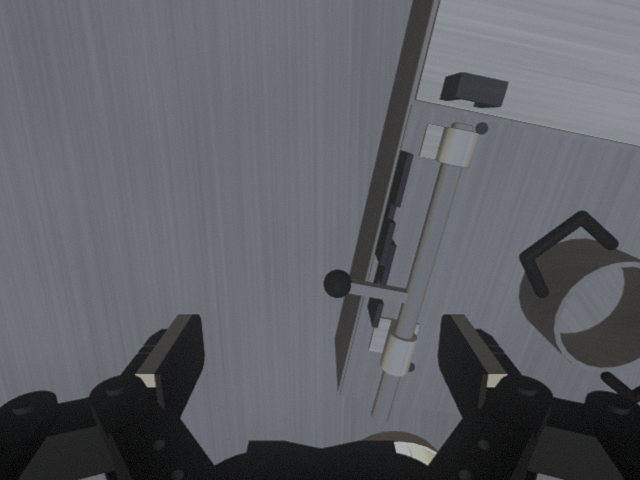

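```bash
python3 - <<'E'
from h import *
S=pose('side');W=pose('wrist')
rs=ray(*S,[369,218]);rw=ray(*W,[354,291])
p=tri([rs,rw]);print('tri',p,proj(*S,p),proj(*W,p),'at z',atz(rs,.112),atz(rw,.112))
for t,z in [('tumbler',.05),('bowl',.03),('pot',.115)]:
    for c in ['side','scene']:
        d=masks_of(t,c)[0];print(t,c,atz(ray(*pose(c),d['at']),z).round(3))
for c in ['side','wrist']:
    d=masks_of('locker',c)[0]['pixels'].astype(np.uint8)
    cs=max(cv2.findContours(d,0,2)[0],key=cv2.contourArea)
    q=cv2.approxPolyDP(cs,6,True)[:,0];print(c,[(a.tolist(),atz(ray(*pose(c),a),.09)[:2].round(3).tolist()) for a in q])
E
```

```text
tri [ 0.52352003 -0.03996477  0.11495943] (np.float64(368.7702553438633), np.float64(217.89356314473116)) (np.float64(353.39918767555315), np.float64(290.7205448412664)) at z [ 0.52264318 -0.04293268  0.112     ] [ 0.52421047 -0.04151803  0.112     ]
tumbler side [0.592 0.275 0.05 ]
tumbler scene [0.583 0.277 0.05 ]
bowl side [ 0.581 -0.319  0.03 ]
bowl scene [ 0.573 -0.302  0.03 ]
pot side [ 0.693 -0.053  0.115]
pot scene [ 0.688 -0.052  0.115]
side [([267, 180], [0.725, -0.184]), ([293, 193], [0.668, -0.141]), ([312, 223], [0.627, -0.052]), ([274, 239], [0.696, -0.009]), ([258, 231], [0.727, -0.029]), ([252, 208], [0.746, -0.094]), ([206, 300], [0.793, 0.13]), ([213, 333], [0.771, 0.191]), ([338, 359], [0.585, 0.231]), ([362, 231], [0.535, -0.031]), ([379, 218], [0.5, -0.067]), ([366, 214], [0.524, -0.078]), ([368, 193], [0.516, -0.142]), ([355, 181], [0.54, -0.182]), ([342, 189], [0.568, -0.155])]
wrist [([412, 0], [0.557, 0.145]), ([351, 270], [0.524, -0.034]), ([323, 280], [0.502, -0.042]), ([327, 293], [0.506, -0.053]), ([342, 299], [0.517, -0.058]), ([334, 338], [0.511, -0.092]), ([338, 390], [0.515, -0.141]), ([371, 400], [0.543, -0.151]), ([378, 422], [0.55, -0.174]), ([395, 404], [0.563, -0.155]), ([458, 414], [0.617, -0.165]), ([437, 344], [0.594, -0.098]), ([441, 316], [0.595, -0.073]), ([463, 313], [0.612, -0.07]), ([523, 375], [0.667, -0.127]), ([556, 397], [0.698, -0.148]), ([583, 402], [0.721, -0.153]), ([607, 384], [0.738, -0.135]), ([526, 318], [0.661, -0.074]), ([518, 256], [0.647, -0.023]), ([583, 210], [0.689, 0.012]), ([618, 249], [0.721, -0.018]), ([639, 258], [0.738, -0.025]), ([639, 0], [0.698, 0.145])]
```

Both views show the locker turned about -13°. The side view shows the knob ball at (376,221). In the wrist view it's at (338,284), with the arm running right to (405,290) and the rod from about (408,325) to (450,170).

```bash
python3 - <<'E'
from h import *
S=pose('side');W=pose('wrist')
p=tri([ray(*S,[376,221]),ray(*W,[338,284])]);print('knob',p,atz(ray(*W,[338,284]),.112),atz(ray(*S,[376,221]),.112))
a,b=[atz(ray(*W,u),.112) for u in ([408,325],[450,170])];print(a,b,np.degrees(np.arctan2(*(b-a)[:2])))
a,b=[atz(ray(*W,u),.09) for u in ([412,120],[437,0])];print('edge lid',a,b,np.degrees(np.arctan2(*(b-a)[:2])))
im=cv2.imread('pics/wrist0.png')
g=cv2.resize(im[90:400,290:540],None,fx=2,fy=2,interpolation=cv2.INTER_CUBIC);g=cv2.convertScaleAbs(g,alpha=1.5);cv2.imwrite('pics/wz.png',g[:600])
E
```

```text
knob [ 0.51167538 -0.03567957  0.11196859] [ 0.51286664 -0.03618857  0.112     ] [ 0.51054329 -0.03496869  0.112     ]
[ 0.56408377 -0.06838856  0.112     ] [0.58379219 0.04328288 0.112     ] 10.008826704166422
edge lid [0.56201133 0.07377372 0.09      ] [0.5726368  0.14497498 0.09      ] 8.487695989541061
```

View pics/wz.png

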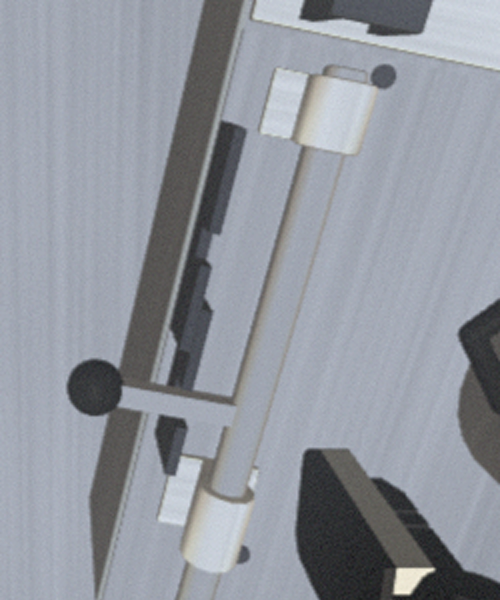

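The crop shows the rod centre line running from (322,150) to (232,495), with the arm crossing the plate at about (178,395). The second notch looks like the gap near (204,248).

```bash
python3 - <<'E'
from h import *
W=pose('wrist')
f=lambda x,y,z:atz(ray(*W,[290+x/2,90+y/2]),z)
a,b=f(232,495,.112),f(322,150,.112);yaw=np.arctan2(b[0]-a[0],b[1]-a[1]);print(a,b,'yaw',np.degrees(yaw))
a,b=f(242,35,.09),f(113,550,.09);y2=np.arctan2(a[0]-b[0],a[1]-b[1]);print('front edge yaw',np.degrees(y2))
a,b=f(250,20,.09),f(500,72,.09);print('lid edge yaw',np.degrees(np.arctan2(-(b-a)[1],(b-a)[0])))
u=np.array([np.sin(yaw),np.cos(yaw),0])
k=f(95,387,.112)
for n,x,y in [('arm@plate',178,397),('gap a',222,236),('gap top',203,235),('gap bot',203,262),('gap mid r',212,250),('top end',232,123),('bottom end',175,470)]:
    print(n,[round(float((f(x,y,z)-k)@u)*1e3,1) for z in(.112,.115)])
E
```

```text
[ 0.56328823 -0.0786572   0.112     ] [0.58412621 0.04646319 0.112     ] yaw 9.45545614882886
front edge yaw 11.105141531118328
lid edge yaw 10.92212053001942
arm@plate [1.1, 2.3]
gap a [60.2, 60.7]
gap top [59.5, 60.0]
gap bot [50.5, 51.1]
gap mid r [55.0, 55.6]
top end [96.4, 96.6]
bottom end [-27.3, -25.7]
```

The yaw is about 10.5° and the second notch sits about 55–57 mm along. I'll turn the tool so the jaws lie along the bolt.

Emit:
jog_arm(
  deltas=[
    [[0,0,0,0,0,-8,60],[0,0,0,0,0,-8,60],[0,0,0,0,0,-8,60],[0,0,0,0,0,-8,60],[0,0,0,0,0,-8,60]],
  ],
)

```text
clock: 2.1
eef_pos: [0.5, -0.0, 0.2313]
tool_rot: [0.41, 0.912, -0.0, -0.0]
ft_force: [-0.2, -0.8, -0.6]
grip_width: 0.0601
```

Emit:
jog_arm(
  deltas=[
    [[0,0,0,0,0,-8,60],[0,0,0,0,0,-8,60],[0,0,0,0,0,-8,60],[0,0,0,0,0,-8,60],[0,0,0,0,0,-8,60]],
  ],
)

```text
clock: 2.6
eef_pos: [0.5, -0.0, 0.2313]
tool_rot: [0.059, 0.998, -0.0, -0.0]
ft_force: [-0.5, 0.4, -0.3]
grip_width: 0.0601
```

```bash
cat >> h.py <<'E'
YAW=np.radians(10.5)
def st(target=None,w=None):
    o=get_obs();Rm=R.from_quat(o['tool_rot']).as_matrix()
    L=np.array([[np.cos(YAW),-np.sin(YAW),0],[np.sin(YAW),np.cos(YAW),0],[0,0,1]])
    print('t',round(o['clock'],2),'p',(o['eef_pos']*1e3).round(1),'F loc',(L@o['ft_force']).round(1),'w',round(o['grip_width']*1e3,1),'jawaz',round(np.degrees(np.arctan2(Rm[1,1],Rm[0,1])),1),'z',Rm[:,2].round(3),'j',o['joint_pos'].round(2))
    # wanted jaw azimuth 79.5, tool down
    Rd=np.array([[-np.cos(YAW),np.sin(YAW),0],[np.sin(YAW),np.cos(YAW),0],[0,0,-1]]).T
    Rd=np.column_stack([np.cross([np.sin(YAW),np.cos(YAW),0],[0,0,-1]),[np.sin(YAW),np.cos(YAW),0],[0,0,-1]])
    print('turn',np.degrees(R.from_matrix(Rm.T@Rd).as_rotvec()).round(2))
    if target is not None: print('shift',(Rm.T@(np.array(target)-o['eef_pos'])*1e3).round(1))
E
python3 - <<'E'
from h import *
st([.5117,-.0357,.22])
P,im=snap('wrist','w1')
d=masks_of('knob','wrist');print([(x['conf'],x['at']) for x in d]);print(proj(*P,[.5117,-.0357,.112]))
E
```

```text
t 2.6 p [500.   -0.  231.3] F loc [-0.6  0.3 -0.3] w 60.1 jawaz 83.3 z [-0. -0. -1.] j [ 0.    0.24  0.01  1.34 -0.    0.12]
turn [-0.   -0.    3.78]
shift [-15.8 -34.1  11.3]
[(0.67, [267.5, 270.2])]
(np.float64(269.827376407459), np.float64(254.7636608870696))
```

Emit:
jog_arm(
  deltas=[
    [[-8,-17,0,0,0,3.8,60],[-8,-17,5,0,0,0,60],[0,0,0,0,0,0,60]],
  ],
)

```text
clock: 3.0
eef_pos: [0.5108, -0.0363, 0.2264]
tool_rot: [0.1, 0.995, 0.0, 0.0]
ft_force: [-0.2, 0.0, 0.8]
grip_width: 0.0599
```

```bash
python3 - <<'E'
from h import *
st([.5117,-.0357,.20])
P,im=snap('wrist','w2')
d=masks_of('knob','wrist');print([(x['conf'],x['at']) for x in d]);print(proj(*P,[.5117,-.0357,.112]), P[0][:3,3])
S=pose('side')
E
```

```text
t 3.0 p [510.8 -36.3 226.4] F loc [-0.2  0.   0.8] w 59.9 jawaz 78.5 z [ 0.001  0.    -1.   ] j [-0.07  0.27  0.03  1.33  0.    0.13]
turn [ 0.02  0.03 -1.02]
shift [-0.7  0.8 26.4]
[(0.61, [321.7, 252.1])]
(np.float64(320.62596257735646), np.float64(235.83265780894678)) [ 0.43641524 -0.0202687   0.36928898]
```

View pics/w2.png

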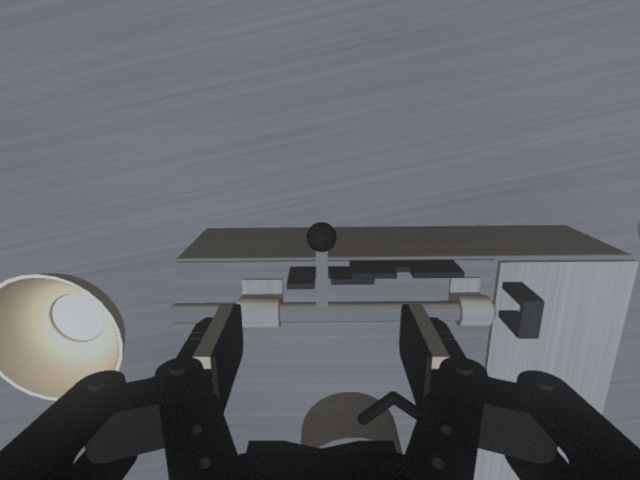

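The wrist view shows the knob at (321,237), and my estimate projects to (320.6,235.8), so they agree. The plate lies below it at row 273, with a gap near column 403. Descending now.

Emit:
jog_arm(
  deltas=[
    [[-1.2,0.8,30,0,0,-1,55],[0,0,30,0,0,0,50],[0,0,30,0,0,0,50],[0,0,20,0,0,0,50],[0,0,0,0,0,0,50]],
  ],
)

```text
clock: 3.6
eef_pos: [0.5139, -0.0307, 0.1168]
tool_rot: [0.092, 0.996, 0.002, 0.004]
ft_force: [-0.5, -0.2, -0.0]
grip_width: 0.05
```

```bash
python3 - <<'E'
from h import *
st([.5122,-.0356,.094])
P,im=snap('wrist','w3')
f=lambda u,v,z:atz(ray(*P,[u,v]),z)
print(proj(*P,[.5122,-.0356,.112]));d=masks_of('knob','wrist');print([(x['conf'],x['at']) for x in d])
E
```

```text
t 3.6 p [513.9 -30.7 116.8] F loc [-0.5 -0.3 -0. ] w 50.0 jawaz 79.5 z [ 0.008  0.003 -1.   ] j [-0.06  0.34 -0.17  1.05  0.    0.12]
turn [ 0.22  0.41 -0.01]
shift [ 0.9 -5.2 22.7]
(np.float64(305.7329604443028), np.float64(309.9229117242417))
[(0.6, [305.2, 328.5])]
```

View pics/w3.png

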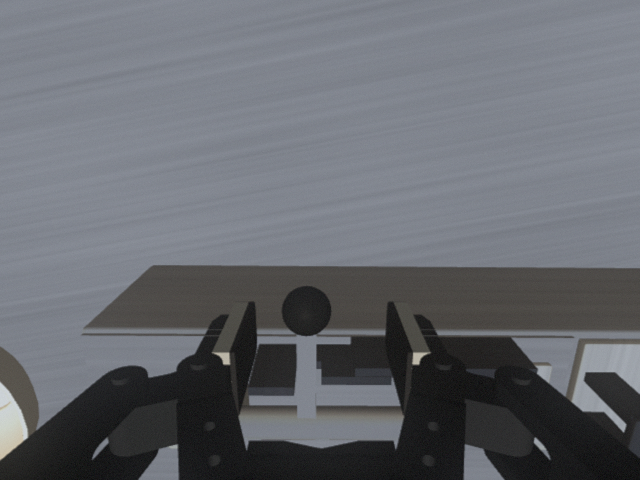

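Knob at (306,310), matching the prediction, between the open pads. I'll correct the drift and lower to grasp height.

Emit:
jog_arm(
  deltas=[
    [[0.6,-5,10,0.2,0.4,0,45],[0.2,0,12,0,0,0,40],[0,0,0,0,0,0,34]],
  ],
)

```text
clock: 4.0
eef_pos: [0.5174, -0.0358, 0.0998]
tool_rot: [0.091, 0.996, 0.0, 0.006]
ft_force: [-0.8, 0.0, 0.6]
grip_width: 0.0341
```

```bash
python3 - <<'E'
from h import *
st([.5122,-.0353,.094])
E
```

```text
t 4.0 p [517.4 -35.8  99.8] F loc [-0.8 -0.1  0.6] w 34.1 jawaz 79.5 z [ 0.012 -0.001 -1.   ] j [-0.07  0.36 -0.18  1.01  0.    0.11]
turn [0.09 0.69 0.01]
shift [ 5.3 -0.4  5.8]
```

Emit:
jog_arm(
  deltas=[
    [[3,0,2,0.1,0.7,0,34],[0,0,0,0,0,0,34]],
  ],
)

```text
clock: 4.2
eef_pos: [0.5146, -0.0354, 0.0981]
tool_rot: [0.092, 0.996, -0.0, -0.0]
ft_force: [-0.1, -0.1, -0.1]
grip_width: 0.0339
```

```bash
python3 - <<'E'
from h import *
st([.5122,-.0353,.094])
E
```

```text
t 4.2 p [514.6 -35.4  98.1] F loc [-0.  -0.1 -0.1] w 33.9 jawaz 79.5 z [-0. -0. -1.] j [-0.07  0.37 -0.18  1.02 -0.    0.12]
turn [-0.01 -0.02 -0.03]
shift [ 2.3 -0.3  4.1]
```

Emit:
jog_arm(
  deltas=[
    [[2.3,-0.3,4,0,0,0,30],[0,0,0,0,0,0,24],[0,0,0,0,0,0,21],[0,0,0,0,0,0,12],[0,0,0,0,0,0,12]],
  ],
)

```text
clock: 4.7
eef_pos: [0.5125, -0.0358, 0.0946]
tool_rot: [0.092, 0.996, -0.0, 0.0]
ft_force: [0.3, 0.1, -0.8]
grip_width: 0.0169
```

```bash
python3 - <<'E'
from h import *
st([.5122,-.0353,.094])
P,im=snap('wrist','w4')
E
```

```text
t 4.7 p [512.5 -35.8  94.6] F loc [ 0.3  0.2 -0.8] w 16.9 jawaz 79.5 z [ 0.001 -0.001 -1.   ] j [-0.07  0.37 -0.19  1.01 -0.    0.11]
turn [-0.05  0.06 -0.05]
shift [0.4 0.4 0.6]
```

Emit:
jog_arm(
  deltas=[
    [[0,0,0,0,0,0,12],[0,0,0,0,0,0,12]],
  ],
)

```text
clock: 4.95
eef_pos: [0.5125, -0.0358, 0.0946]
tool_rot: [0.092, 0.996, -0.001, 0.0]
ft_force: [-0.7, -0.3, -0.5]
grip_width: 0.0169
```

```bash
python3 - <<'E'
from h import *
st([.5122,-.0353,.094])
P,im=snap('wrist','w5');cv2.imwrite('pics/w5c.png',cv2.resize(im[260:460,180:460,::-1],None,fx=2,fy=2))
print(proj(*P,[.5122,-.0353,.112]))
E
```

```text
t 4.95 p [512.5 -35.8  94.6] F loc [-0.6 -0.4 -0.5] w 16.9 jawaz 79.5 z [ 0.001 -0.001 -1.   ] j [-0.07  0.37 -0.19  1.01 -0.    0.12]
turn [-0.06  0.06 -0.05]
shift [0.4 0.4 0.6]
(np.float64(319.26067676162364), np.float64(340.09548376666))
```

View pics/w5c.png

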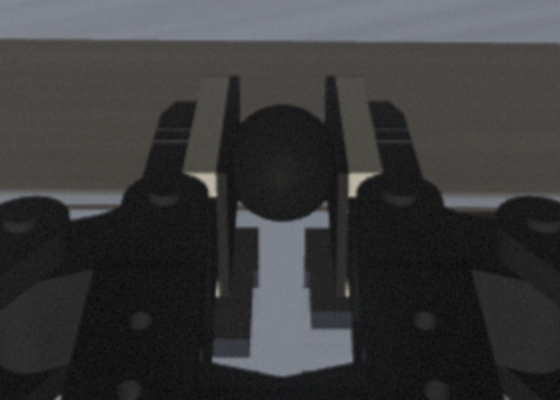

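The knob is pinched centrally and the width is stable at 16.9 mm. Lifting along the arc.

Emit:
jog_arm(
  deltas=[
    [[-0.3,0,-5.5,0,0,0,12],[-0.8,0,-5.4,0,0,0,12],[-1.4,0,-5.3,0,0,0,12]],
  ],
)

```text
clock: 5.3
eef_pos: [0.5164, -0.0365, 0.1103]
tool_rot: [0.092, 0.996, -0.001, 0.001]
ft_force: [6.5, -1.6, -6.4]
grip_width: 0.0165
```

```bash
cat >>h.py <<'E'
P0=np.array([.5125,-.0358,.0946])
def loc():
    o=get_obs();d=(o['eef_pos']-P0)*1e3;c,s=np.cos(YAW),np.sin(YAW)
    x=c*d[0]-s*d[1];y=s*d[0]+c*d[1];th=np.arcsin(np.clip(d[2]/55,-1,1))
    print('loc x %.1f (want %.1f) y %.1f z %.1f th %.3f'%(x,55*(1-np.cos(th)),y,d[2],th));st()
E
python3 -c "from h import *;loc()"
```

```text
loc x 3.9 (want 2.3) y 0.0 z 15.7 th 0.290
t 5.3 p [516.4 -36.5 110.3] F loc [ 6.7 -0.4 -6.4] w 16.5 jawaz 79.5 z [ 0.002 -0.002 -1.   ] j [-0.07  0.36 -0.16  1.05 -0.    0.11]
turn [-0.07  0.15 -0.05]
```

Emit:
jog_arm(
  deltas=[
    [[-1.6,0,-5.2,0,0,0,12],[-2.2,0,-5.0,0,0,0,12],[0,0,0,0,0,0,12]],
  ],
)

```text
clock: 5.6
eef_pos: [0.5257, -0.038, 0.1232]
tool_rot: [0.092, 0.996, -0.001, 0.007]
ft_force: [4.7, -1.6, -0.3]
grip_width: 0.0129
```

```bash
python3 -c "from h import *;loc();P,im=snap('side','s6');cv2.imwrite('pics/s6c.png',cv2.resize(im[120:300,260:460,::-1],None,fx=3,fy=3))"
```

```text
loc x 13.4 (want 8.0) y 0.3 z 28.6 th 0.546
t 5.6 p [525.7 -38.  123.2] F loc [ 5.  -0.7 -0.3] w 12.9 jawaz 79.5 z [ 0.013 -0.003 -1.   ] j [-0.07  0.36 -0.13  1.07 -0.    0.11]
turn [-0.05  0.76 -0.04]
```

View pics/s6c.png

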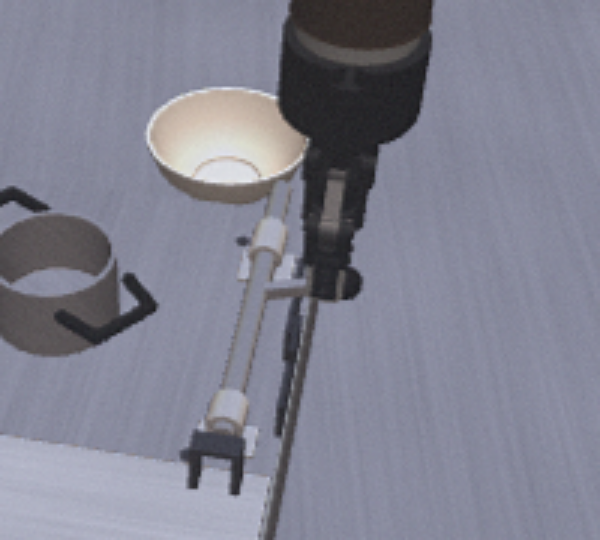

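The side view shows the handle lifted, but the tool drifted towards the locker, so the pads now hold only the knob's inner side. The handle stays put on its own, so I'll open, recentre and pinch again.

Emit:
jog_arm(
  deltas=[
    [[0,0,0,0,0,0,30],[0,0,0,0,0,0,34],[5,0,0,0,0.7,0,34],[0,0,0,0,0,0,34]],
  ],
)

```text
clock: 6.05
eef_pos: [0.5214, -0.0364, 0.126]
tool_rot: [0.092, 0.996, 0.0, 0.002]
ft_force: [0.4, 0.9, -0.0]
grip_width: 0.0338
```

```bash
python3 - <<'E'
from h import *
loc();P,im=snap('wrist','w7');cv2.imwrite('pics/w7c.png',cv2.resize(im[240:460,180:460,::-1],None,fx=2,fy=2))
c,s=np.cos(YAW),np.sin(YAW)
for th in(.3,.4,.5,.6):
    k=np.array([.5122,-.0353,.112])+np.array([c,-s,0])*.055*(1-np.cos(th))+np.array([0,0,.055*np.sin(th)])
    print(th,k.round(4),proj(*P,k))
# darkest blob between the pads
print([(d['conf'],d['at']) for d in masks_of('knob','wrist')])
E
```

```text
loc x 8.9 (want 9.8) y 1.0 z 31.4 th 0.608
t 6.05 p [521.4 -36.4 126. ] F loc [ 0.2  1.  -0. ] w 33.8 jawaz 79.5 z [ 0.003  0.001 -1.   ] j [-0.07  0.35 -0.13  1.09  0.    0.11]
turn [ 0.07  0.18 -0.04]
0.3 [ 0.5146 -0.0357  0.1283] (np.float64(316.8023798460379), np.float64(304.2399517963597))
0.4 [ 0.5165 -0.0361  0.1334] (np.float64(316.69852798493815), np.float64(315.085287286935))
0.5 [ 0.5188 -0.0365  0.1384] (np.float64(316.5982361142725), np.float64(327.5239020141891))
0.6 [ 0.5216 -0.0371  0.1431] (np.float64(316.50363627746145), np.float64(341.4613652948094))
[(0.81, [318.9, 313.9])]
```

View pics/w7c.png

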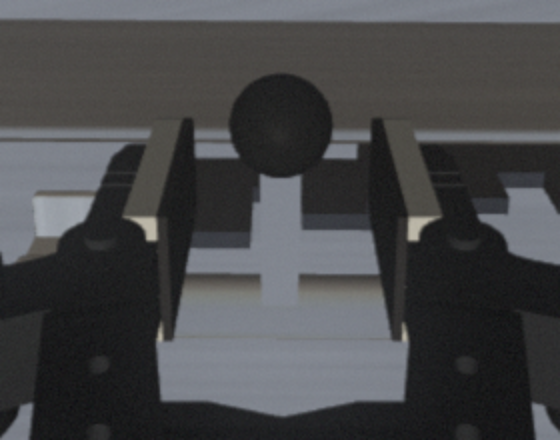

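The knob is at full-frame (320,302), which puts the handle at only about 0.29 rad and not yet clear. I'll regrip at that height and lift in smaller steps.

Emit:
jog_arm(
  deltas=[
    [[6,1,5,0,0.2,0,34],[0,0,5,0,0,0,34],[0,0,4,0,0,0,34],[0,0,0,0,0,0,34]],
  ],
)

```text
clock: 6.55
eef_pos: [0.5145, -0.034, 0.11]
tool_rot: [0.092, 0.996, 0.001, -0.001]
ft_force: [-0.8, 0.8, 0.7]
grip_width: 0.0339
```

```bash
python3 - <<'E'
from h import *
st([.5145,-.035,.110])
P,im=snap('wrist','w8');print(proj(*P,[.5143,-.0345,.1275]))
c=im[260:420,240:400].astype(int).sum(2)
d=masks_of('knob','wrist')
if d:
    m=d[0]['pixels'];r,cc=np.where(m);print(d[0]['conf'],d[0]['at'],r.min(),r.max(),cc.min(),cc.max());top=r<r.min()+40;print('ball cols',cc[top].min(),cc[top].max())
E
```

```text
t 6.55 p [514.5 -34.  110. ] F loc [-0.9  0.6  0.7] w 33.9 jawaz 79.5 z [-0.001  0.001 -1.   ] j [-0.07  0.36 -0.16  1.05  0.    0.12]
turn [ 0.07 -0.1  -0.04]
shift [-0.2 -1.   0. ]
(np.float64(316.67973443668524), np.float64(340.6678394372045))
0.65 [314.8, 353.8] 312 432 289 344
ball cols 289 344
```

Emit:
jog_arm(
  deltas=[
    [[0,-0.4,0,0,0,0,20],[0,0,0,0,0,0,12],[0,0,0,0,0,0,12],[0,0,0,0,0,0,12]],
  ],
)

```text
clock: 7.05
eef_pos: [0.515, -0.0347, 0.1107]
tool_rot: [0.092, 0.996, 0.001, -0.0]
ft_force: [-0.2, -0.2, -1.0]
grip_width: 0.0167
```

Emit:
jog_arm(
  deltas=[
    [[-0.7,0,-2,0,0,0,12],[-0.7,0,-2,0,0,0,12]],
  ],
)

```text
clock: 7.25
eef_pos: [0.5161, -0.0349, 0.1142]
tool_rot: [0.092, 0.996, 0.001, -0.001]
ft_force: [0.9, -0.1, -3.4]
grip_width: 0.0167
```

```bash
python3 -c "from h import *;loc()"
```

```text
loc x 3.3 (want 3.6) y 1.6 z 19.6 th 0.364
t 7.25 p [516.1 -34.9 114.2] F loc [ 0.9  0.  -3.4] w 16.7 jawaz 79.5 z [-0.002  0.001 -1.   ] j [-0.07  0.36 -0.15  1.06  0.    0.12]
turn [ 0.06 -0.12 -0.05]
```

Emit:
jog_arm(
  deltas=[
    [[-0.8,0,-2.2,0,0,0,12],[-0.9,0,-2.2,0,0,0,12],[-1,0,-2,0,0,0,12],[-0.5,0,-1,0,0,0,12]],
  ],
)

```text
clock: 7.65
eef_pos: [0.5184, -0.0353, 0.1202]
tool_rot: [0.092, 0.996, 0.001, -0.003]
ft_force: [0.6, -0.3, -7.1]
grip_width: 0.0164
```

```bash
python3 -c "from h import *;loc()"
```

```text
loc x 5.7 (want 6.3) y 1.5 z 25.6 th 0.484
t 7.65 p [518.4 -35.3 120.2] F loc [ 0.6 -0.2 -7.1] w 16.4 jawaz 79.4 z [-0.006  0.002 -1.   ] j [-0.07  0.36 -0.13  1.09  0.    0.12]
turn [ 0.05 -0.34 -0.05]
```

```bash
cat >>h.py <<'E'
def knob(name):
    P,im=snap('wrist',name);d=masks_of('knob','wrist');c,s=np.cos(YAW),np.sin(YAW)
    if not d: print('none');return
    r,cc=np.where(d[0]['pixels']);o=get_obs()
    print(d[0]['conf'],'top row',r.min(),'cols',cc[r<r.min()+40].min(),cc[r<r.min()+40].max(),'grip',o['grip_width'])
    y=((o['eef_pos']-P0)@[s,c,0])
    for th in np.arange(0,.65,.05):
        k=np.array([.5122,-.0353,.112])+np.array([c,-s,0])*.055*(1-np.cos(th))+np.array([s,c,0])*y+np.array([0,0,.055*np.sin(th)])
        u=proj(*P,k);dep=(np.linalg.inv(P[0])@np.append(k,1))[2]
        print('%.2f top %.1f col %.1f'%(th,u[1]-P[1][0]*.010/dep,u[0]),end='; ')
    print()
E
python3 -c "from h import *;knob('w9')"
```

```text
0.89 top row 309 cols 297 344 grip 0.016394762263615293
0.00 top 269.9 col 319.6; 0.05 top 272.5 col 319.6; 0.10 top 275.5 col 319.6; 0.15 top 279.0 col 319.5; 0.20 top 282.8 col 319.5; 0.25 top 287.1 col 319.5; 0.30 top 291.8 col 319.5; 0.35 top 297.0 col 319.5; 0.40 top 302.5 col 319.5; 0.45 top 308.5 col 319.4; 0.50 top 314.9 col 319.4; 0.55 top 321.8 col 319.4; 0.60 top 328.9 col 319.4;
```

The handle is at about 0.45 rad, clear of the edge. Sliding the bolt across.

Emit:
jog_arm(
  deltas=[
    [[0,5,-0.3,0,-0.3,0,12],[0,7,0,0,0,0,12],[0,7,0,0,0,0,12],[0,0,0,0,0,0,12]],
  ],
)

```text
clock: 8.15
eef_pos: [0.5222, -0.0168, 0.1203]
tool_rot: [0.093, 0.996, -0.001, 0.0]
ft_force: [0.9, -0.3, -6.9]
grip_width: 0.0163
```

```bash
python3 -c "from h import *;loc();knob('w10')"
```

```text
loc x 6.1 (want 6.4) y 20.5 z 25.7 th 0.487
t 8.15 p [522.2 -16.8 120.3] F loc [ 0.9 -0.1 -6.9] w 16.3 jawaz 79.4 z [ 0.    -0.002 -1.   ] j [-0.03  0.36 -0.13  1.08 -0.    0.15]
turn [-0.12  0.03 -0.14]
0.92 top row 309 cols 297 344 grip 0.016539259091122853
0.00 top 268.8 col 319.5; 0.05 top 271.5 col 319.5; 0.10 top 274.5 col 319.5; 0.15 top 278.0 col 319.4; 0.20 top 281.9 col 319.4; 0.25 top 286.2 col 319.3; 0.30 top 290.9 col 319.3; 0.35 top 296.1 col 319.3; 0.40 top 301.7 col 319.2; 0.45 top 307.7 col 319.2; 0.50 top 314.1 col 319.2; 0.55 top 320.9 col 319.1; 0.60 top 328.1 col 319.1;
```

Emit:
jog_arm(
  deltas=[
    [[0,7,0,-0.1,0,0,12],[0,7,0,0,0,0,12],[0,7,0,0,0,0,12],[0,5,0,0,0,0,12],[0,0,0,0,0,0,12]],
  ],
)

```text
clock: 8.75
eef_pos: [0.5274, 0.01, 0.1203]
tool_rot: [0.093, 0.996, -0.001, 0.0]
ft_force: [2.0, -2.1, -6.2]
grip_width: 0.0168
```

```bash
python3 -c "
from h import *;loc();knob('w11')
im=cv2.imread('pics/w11.png');cv2.imwrite('pics/w11c.png',cv2.convertScaleAbs(cv2.resize(im[260:460,180:460],None,fx=2.8,fy=2.8,interpolation=2),alpha=1.5))"
```

```text
loc x 6.3 (want 6.4) y 47.7 z 25.7 th 0.487
t 8.75 p [527.4  10.  120.3] F loc [ 2.4 -1.7 -6.2] w 16.8 jawaz 79.3 z [ 0.001 -0.002 -1.   ] j [ 0.02  0.37 -0.12  1.08 -0.    0.21]
turn [-0.11  0.05 -0.18]
0.96 top row 309 cols 297 344 grip 0.01662520512657488
0.00 top 268.3 col 319.4; 0.05 top 271.0 col 319.4; 0.10 top 274.0 col 319.3; 0.15 top 277.5 col 319.3; 0.20 top 281.4 col 319.3; 0.25 top 285.7 col 319.2; 0.30 top 290.4 col 319.2; 0.35 top 295.6 col 319.2; 0.40 top 301.2 col 319.1; 0.45 top 307.2 col 319.1; 0.50 top 313.6 col 319.1; 0.55 top 320.4 col 319.0; 0.60 top 327.6 col 319.0;
```

View pics/w11c.png

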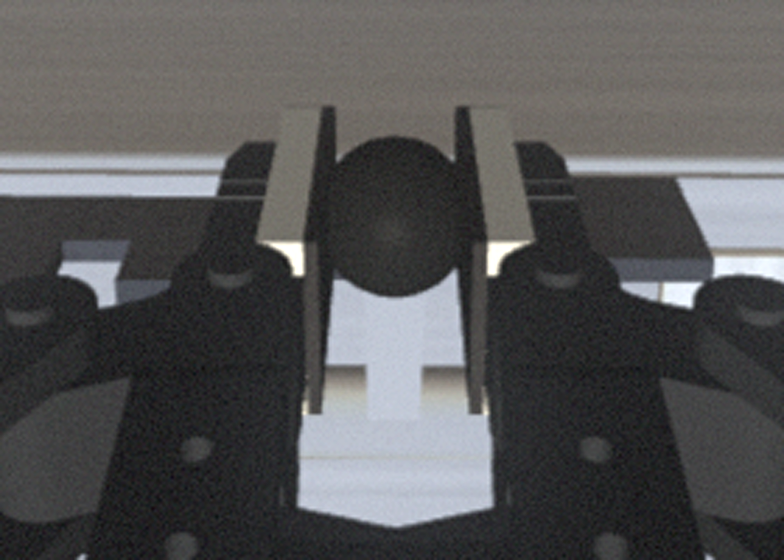

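```bash
python3 - <<'E'
from h import *
P=pose('wrist');c,s=np.cos(YAW),np.sin(YAW);o=get_obs();ye=(o['eef_pos']-P0)@[s,c,0]*1e3
f=lambda x,y,z:(lambda d:((d@[c,-s,0])*1e3,(d@[s,c,0])*1e3))(atz(ray(*P,[180+x/2.8,260+y/2.8]),z)-np.array([.5122,-.0353,0]))
print('tcp y',ye)
for n,x,y,z in [('end in',713,258,.115),('end out',680,178,.115),('n1 floor L',62,240,.106),('n1 floor R',130,240,.106),('n1 L top',58,275,.115),('n1 R top',118,278,.115),('arm@axis L',368,350,.118),('arm R',425,350,.118)]:
    print(n,np.round(f(x,y,z),1))
# same plate end from the first wrist crop gave 96.5 relative to knob
W=np.load if 0 else None
E
```

```text
tcp y 47.628963101527766
end in [25.8 95.8]
end out [12.4 89.9]
n1 floor L [28.2 -4.5]
n1 floor R [28.2  6.3]
n1 L top [28.6 -2.6]
n1 R top [29.2  6.4]
arm@axis L [39.8 44.1]
arm R [39.8 52.7]
```

The crop shows the plate's far end at (713,258) and the first notch between columns 62 and 130. The far end implies the second notch is near y 56. I'll check that against the saved w2 picture.

```bash
python3 - <<'E'
from h import *
m=camera_model('wrist');T=np.eye(4)
az=np.radians(78.5);y=np.array([np.cos(az),np.sin(az),0]);z=np.array([.001,0,-1]);x=np.cross(y,z)
T[:3,:3]=np.column_stack([x,y,z]);T[:3,3]=[.5108,-.0363,.2264];P=(T@np.array(m['T_tool_cam']),K(m))
c,s=np.cos(YAW),np.sin(YAW)
print(proj(*P,[.5122,-.0353,.112]))
im=cv2.imread('pics/w2.png',0)
g=cv2.resize(im[250:295,270:500],None,fx=3.4,fy=3.4,interpolation=2);cv2.imwrite('pics/w2c.png',cv2.convertScaleAbs(g,alpha=1.7))
for yy in range(0,71,2):
    k=np.array([.5122,-.0353,0])+np.array([c,-s,0])*.024+np.array([s,c,0])*yy*1e-3
    if yy%10==0: print(yy,np.round(proj(*P,k+[0,0,.115]),1),np.round(proj(*P,k+[0,0,.106]),1))
for r in range(268,284,3): print(r,im[r,380:428].tolist())
E
```

```text
(np.float64(321.32560254128157), np.float64(236.3455360572369))
0 [321.9 271.7] [321.9 266.9]
10 [336.8 271.5] [336.3 266.7]
20 [351.6 271.3] [350.7 266.5]
30 [366.5 271.1] [365.1 266.3]
40 [381.3 270.8] [379.5 266. ]
50 [396.2 270.6] [393.9 265.8]
60 [411.1 270.4] [408.3 265.6]
70 [425.9 270.1] [422.7 265.4]
268 [36, 41, 38, 39, 42, 40, 41, 42, 42, 37, 39, 38, 41, 36, 41, 49, 53, 58, 57, 53, 56, 58, 56, 59, 55, 55, 53, 57, 54, 54, 40, 39, 38, 42, 41, 41, 40, 40, 40, 42, 41, 42, 37, 35, 42, 38, 39, 37]
271 [39, 40, 37, 38, 36, 37, 36, 40, 39, 36, 39, 40, 37, 36, 36, 39, 48, 55, 60, 61, 61, 59, 58, 57, 59, 58, 56, 57, 63, 52, 44, 38, 39, 39, 41, 40, 38, 40, 40, 38, 41, 42, 39, 37, 41, 36, 36, 40]
274 [53, 51, 54, 54, 52, 53, 54, 54, 58, 56, 55, 52, 58, 51, 52, 51, 56, 103, 115, 116, 116, 114, 114, 114, 113, 114, 117, 111, 117, 114, 108, 69, 37, 46, 54, 52, 54, 53, 54, 58, 57, 54, 56, 57, 53, 51, 55, 52]
277 [55, 52, 57, 54, 52, 55, 54, 55, 58, 54, 54, 57, 56, 51, 55, 58, 67, 105, 118, 116, 116, 115, 118, 114, 117, 117, 116, 116, 116, 118, 117, 116, 86, 62, 56, 60, 56, 57, 58, 57, 58, 57, 60, 57, 56, 60, 57, 57]
280 [116, 119, 118, 118, 116, 118, 116, 118, 118, 117, 118, 118, 118, 115, 119, 117, 115, 115, 117, 115, 117, 118, 116, 121, 117, 119, 119, 115, 119, 118, 117, 118, 118, 118, 117, 119, 117, 116, 119, 119, 121, 118, 119, 116, 118, 118, 118, 118]
283 [115, 115, 112, 112, 114, 115, 113, 114, 114, 110, 116, 115, 113, 113, 112, 115, 114, 112, 113, 113, 112, 113, 113, 114, 112, 114, 112, 112, 114, 112, 113, 115, 114, 115, 113, 112, 113, 114, 109, 109, 114, 113, 112, 113, 112, 115, 114, 114]
```

View pics/w2c.png

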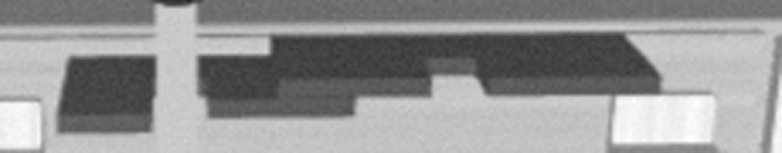

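The second notch spans columns 396–412 in w2, so its middle is about 55.5–56. The plate end gives 56.1, which agrees. I'll move to TCP y of about 55 and begin lowering gently.

Emit:
jog_arm(
  deltas=[
    [[0,4,0,0,0,0,12],[0,3.4,0,-0.1,0,0,12],[0,0,0,0,0,0,12]],
  ],
)

```text
clock: 9.15
eef_pos: [0.5287, 0.0171, 0.1203]
tool_rot: [0.093, 0.996, -0.0, 0.0]
ft_force: [1.8, 0.2, -6.9]
grip_width: 0.0167
```

Emit:
jog_arm(
  deltas=[
    [[0.6,0,1.5,0,0,0,12],[0.6,0,1.5,0,0,0,12],[0.6,0,1.5,0,0,0,12]],
  ],
)

```text
clock: 9.45
eef_pos: [0.5273, 0.0175, 0.1168]
tool_rot: [0.094, 0.996, 0.0, 0.001]
ft_force: [-0.2, -2.5, -2.0]
grip_width: 0.0164
```

```bash
python3 -c "from h import *;loc();knob('w12')"
```

```text
loc x 4.8 (want 4.7) y 55.1 z 22.2 th 0.415
t 9.45 p [527.3  17.5 116.8] F loc [ 0.3 -2.5 -2. ] w 16.4 jawaz 79.3 z [ 0.002 -0.    -1.   ] j [ 0.03  0.37 -0.13  1.07 -0.    0.22]
turn [ 0.02  0.14 -0.24]
0.82 top row 308 cols 297 344 grip 0.01640688061825194
0.00 top 275.0 col 319.4; 0.05 top 277.8 col 319.4; 0.10 top 281.1 col 319.4; 0.15 top 284.7 col 319.4; 0.20 top 288.8 col 319.4; 0.25 top 293.3 col 319.3; 0.30 top 298.3 col 319.3; 0.35 top 303.7 col 319.3; 0.40 top 309.5 col 319.3; 0.45 top 315.8 col 319.3; 0.50 top 322.4 col 319.3; 0.55 top 329.5 col 319.3; 0.60 top 337.0 col 319.3;
```

Emit:
jog_arm(
  deltas=[
    [[0.4,0,1.2,0,0,0,12],[0.4,0,1.2,0,0,0,12]],
  ],
)

```text
clock: 9.75
eef_pos: [0.5266, 0.0176, 0.1149]
tool_rot: [0.094, 0.996, 0.0, 0.002]
ft_force: [-0.1, -1.9, -0.1]
grip_width: 0.0163
```

Emit:
jog_arm(
  deltas=[
    [[0.4,0,1.2,0,0,0,12],[0.3,0,1,0,0,0,12]],
  ],
)

```text
clock: 9.95
eef_pos: [0.5261, 0.0177, 0.1132]
tool_rot: [0.094, 0.996, 0.0, 0.002]
ft_force: [-0.8, -0.9, 0.2]
grip_width: 0.0165
```

```bash
python3 -c "from h import *;loc()"
```

```text
loc x 3.6 (want 3.2) y 55.1 z 18.6 th 0.345
t 9.95 p [526.1  17.7 113.2] F loc [-0.6 -1.1  0.2] w 16.5 jawaz 79.3 z [ 0.004  0.    -1.   ] j [ 0.03  0.37 -0.14  1.06 -0.    0.22]
turn [ 0.05  0.24 -0.25]
```

Emit:
jog_arm(
  deltas=[
    [[0.4,0,1,0,0.2,0,12],[0.3,0,1,0,0,0,12]],
  ],
)

```text
clock: 10.15
eef_pos: [0.5256, 0.0178, 0.1118]
tool_rot: [0.094, 0.996, 0.0, 0.001]
ft_force: [-1.1, -1.3, 2.9]
grip_width: 0.0166
```

Emit:
jog_arm(
  deltas=[
    [[0.3,0,1,0,0,0,12]],
  ],
)

```text
clock: 10.25
eef_pos: [0.5254, 0.0178, 0.1109]
tool_rot: [0.094, 0.996, 0.0, 0.001]
ft_force: [-1.4, -1.3, 2.6]
grip_width: 0.0169
```

```bash
python3 -c "from h import *;loc();knob('w13')"
```

```text
loc x 2.9 (want 2.5) y 55.1 z 16.3 th 0.301
t 10.25 p [525.4  17.8 110.9] F loc [-1.1 -1.5  2.6] w 16.9 jawaz 79.3 z [ 0.002  0.001 -1.   ] j [ 0.03  0.37 -0.14  1.06  0.    0.22]
turn [ 0.05  0.1  -0.25]
0.67 top row 309 cols 296 344 grip 0.01625643658120055
0.00 top 285.3 col 319.5; 0.05 top 288.4 col 319.5; 0.10 top 291.9 col 319.4; 0.15 top 295.9 col 319.4; 0.20 top 300.3 col 319.4; 0.25 top 305.1 col 319.4; 0.30 top 310.5 col 319.4; 0.35 top 316.2 col 319.4; 0.40 top 322.5 col 319.4; 0.45 top 329.2 col 319.4; 0.50 top 336.3 col 319.4; 0.55 top 343.8 col 319.4; 0.60 top 351.8 col 319.4;
```

Emit:
jog_arm(
  deltas=[
    [[0.3,0,1,0,0,0,12]],
  ],
)

```text
clock: 10.45
eef_pos: [0.5251, 0.0179, 0.11]
tool_rot: [0.094, 0.996, 0.0, 0.001]
ft_force: [-1.1, -2.1, 4.3]
grip_width: 0.0162
```

Emit:
jog_arm(
  deltas=[
    [[0.2,0,1,0,0,0,12]],
  ],
)

```text
clock: 10.55
eef_pos: [0.525, 0.0179, 0.1092]
tool_rot: [0.094, 0.996, 0.0, 0.001]
ft_force: [-2.4, -1.2, 3.7]
grip_width: 0.0164
```

```bash
python3 -c "from h import *;loc();knob('w14')"
```

```text
loc x 2.5 (want 2.0) y 55.1 z 14.6 th 0.268
t 10.55 p [525.   17.9 109.2] F loc [-2.1 -1.6  3.7] w 16.4 jawaz 79.3 z [ 0.002  0.001 -1.   ] j [ 0.03  0.37 -0.14  1.05  0.    0.22]
turn [ 0.05  0.13 -0.25]
0.85 top row 308 cols 297 344 grip 0.016440808148168597
0.00 top 288.2 col 319.5; 0.05 top 291.3 col 319.5; 0.10 top 294.9 col 319.5; 0.15 top 299.0 col 319.5; 0.20 top 303.5 col 319.5; 0.25 top 308.5 col 319.5; 0.30 top 313.9 col 319.5; 0.35 top 319.8 col 319.4; 0.40 top 326.2 col 319.4; 0.45 top 333.0 col 319.4; 0.50 top 340.2 col 319.4; 0.55 top 347.9 col 319.4; 0.60 top 356.1 col 319.4;
```

Emit:
jog_arm(
  deltas=[
    [[0.3,0,1,0,0,0,12]],
  ],
)

```text
clock: 10.75
eef_pos: [0.5247, 0.018, 0.1083]
tool_rot: [0.094, 0.996, 0.0, 0.001]
ft_force: [-1.5, -2.0, 4.1]
grip_width: 0.0167
```

Emit:
jog_arm(
  deltas=[
    [[0.3,0,1,0,0,0,12]],
  ],
)

```text
clock: 10.85
eef_pos: [0.5246, 0.018, 0.1074]
tool_rot: [0.094, 0.996, 0.0, 0.001]
ft_force: [-2.9, -1.4, 4.5]
grip_width: 0.0164
```

```bash
python3 -c "from h import *;loc();knob('w15')"
```

```text
loc x 2.1 (want 1.5) y 55.1 z 12.8 th 0.235
t 10.85 p [524.6  18.  107.4] F loc [-2.6 -1.9  4.5] w 16.4 jawaz 79.3 z [ 0.003  0.    -1.   ] j [ 0.03  0.37 -0.15  1.05  0.    0.22]
turn [ 0.06  0.17 -0.25]
0.83 top row 309 cols 296 344 grip 0.016747296531202098
0.00 top 291.0 col 319.5; 0.05 top 294.3 col 319.5; 0.10 top 298.0 col 319.5; 0.15 top 302.1 col 319.4; 0.20 top 306.7 col 319.4; 0.25 top 311.8 col 319.4; 0.30 top 317.4 col 319.4; 0.35 top 323.4 col 319.4; 0.40 top 329.9 col 319.4; 0.45 top 336.9 col 319.4; 0.50 top 344.3 col 319.4; 0.55 top 352.1 col 319.4; 0.60 top 360.4 col 319.4;
```

The handle is at about 0.22 rad, below the edge's rest range, and the force is steady at about 4.5 N, so it's entering the notch.

Emit:
jog_arm(
  deltas=[
    [[0.5,0,1.2,0,0.1,0,12],[0.3,0,1.2,0,0,0,12]],
  ],
)

```text
clock: 11.15
eef_pos: [0.5242, 0.0182, 0.1054]
tool_rot: [0.094, 0.996, 0.001, 0.001]
ft_force: [-2.0, -2.0, 6.1]
grip_width: 0.0164
```

Emit:
jog_arm(
  deltas=[
    [[0.3,0,1.2,0,0,0,12],[0.3,0,1.2,0,0,0,12]],
  ],
)

```text
clock: 11.35
eef_pos: [0.5239, 0.0184, 0.1031]
tool_rot: [0.094, 0.996, 0.001, 0.002]
ft_force: [-1.6, -2.3, 5.3]
grip_width: 0.0162
```

```bash
python3 -c "from h import *;loc();knob('w16')"
```

```text
loc x 1.3 (want 0.7) y 55.3 z 8.5 th 0.156
t 11.35 p [523.9  18.4 103.1] F loc [-1.1 -2.5  5.3] w 16.2 jawaz 79.3 z [ 0.003  0.001 -1.   ] j [ 0.03  0.38 -0.15  1.04  0.    0.22]
turn [ 0.09  0.17 -0.24]
0.83 top row 309 cols 297 344 grip 0.01656157885143097
0.00 top 297.7 col 319.5; 0.05 top 301.2 col 319.5; 0.10 top 305.1 col 319.4; 0.15 top 309.5 col 319.4; 0.20 top 314.3 col 319.4; 0.25 top 319.7 col 319.4; 0.30 top 325.5 col 319.4; 0.35 top 331.9 col 319.4; 0.40 top 338.7 col 319.4; 0.45 top 346.0 col 319.4; 0.50 top 353.8 col 319.4; 0.55 top 362.0 col 319.4; 0.60 top 370.7 col 319.4;
```

Emit:
jog_arm(
  deltas=[
    [[0.3,0,1.2,0,0,0,12],[0.2,0,1.2,0,0,0,12]],
  ],
)

```text
clock: 11.65
eef_pos: [0.5236, 0.0185, 0.1006]
tool_rot: [0.094, 0.996, 0.001, 0.002]
ft_force: [-1.5, 1.9, 2.8]
grip_width: 0.0164
```

Emit:
jog_arm(
  deltas=[
    [[0.2,0,1.2,0,0.1,0,12],[0.2,0,1.2,0,0,0,12]],
  ],
)

```text
clock: 11.85
eef_pos: [0.5201, 0.0199, 0.097]
tool_rot: [0.093, 0.996, 0.002, -0.003]
ft_force: [-7.5, 0.6, 17.1]
grip_width: 0.0163
```

```bash
python3 -c "from h import *;loc();knob('w17')"
```

```text
loc x -2.7 (want 0.1) y 56.1 z 2.4 th 0.044
t 11.85 p [520.1  19.9  97. ] F loc [-7.5 -0.8 17.1] w 16.3 jawaz 79.3 z [-0.005  0.004 -1.   ] j [ 0.04  0.38 -0.16  1.03  0.    0.22]
turn [ 0.2  -0.32 -0.19]
0.97 top row 316 cols 297 344 grip 0.016654612425336546
0.00 top 315.1 col 319.6; 0.05 top 318.9 col 319.6; 0.10 top 323.2 col 319.6; 0.15 top 328.0 col 319.6; 0.20 top 333.3 col 319.6; 0.25 top 339.1 col 319.6; 0.30 top 345.5 col 319.6; 0.35 top 352.3 col 319.7; 0.40 top 359.7 col 319.7; 0.45 top 367.6 col 319.7; 0.50 top 376.0 col 319.7; 0.55 top 384.9 col 319.7; 0.60 top 394.2 col 319.7;
```

The force jumped to 17 N and the picture says the handle is at about 0 rad, so it has bottomed. Relieving it straight away.

Emit:
jog_arm(
  deltas=[
    [[-0.5,0,-1,0,0,0,12]],
  ],
)

```text
clock: 12.05
eef_pos: [0.5193, 0.0201, 0.098]
tool_rot: [0.092, 0.996, 0.002, -0.004]
ft_force: [-0.6, -2.7, 0.1]
grip_width: 0.0165
```

```bash
python3 -c "from h import *;loc();knob('w18')"
```

```text
loc x -3.5 (want 0.1) y 56.2 z 3.4 th 0.063
t 12.05 p [519.3  20.1  98. ] F loc [-0.1 -2.8  0.1] w 16.5 jawaz 79.4 z [-0.007  0.005 -1.   ] j [ 0.04  0.38 -0.16  1.03  0.    0.22]
turn [ 0.18 -0.44 -0.06]
0.97 top row 318 cols 297 344 grip 0.016200733891074737
0.00 top 315.7 col 319.6; 0.05 top 319.5 col 319.6; 0.10 top 323.8 col 319.6; 0.15 top 328.5 col 319.6; 0.20 top 333.8 col 319.6; 0.25 top 339.6 col 319.6; 0.30 top 345.8 col 319.6; 0.35 top 352.6 col 319.6; 0.40 top 360.0 col 319.6; 0.45 top 367.8 col 319.6; 0.50 top 376.1 col 319.6; 0.55 top 384.9 col 319.6; 0.60 top 394.1 col 319.6;
```

Emit:
jog_arm(
  deltas=[
    [[0,0,0,0,0,0,24],[0,0,0,0,0,0,36],[0,0,0,0,0,0,36]],
  ],
)

```text
clock: 12.45
eef_pos: [0.5206, 0.0207, 0.0969]
tool_rot: [0.093, 0.996, 0.003, -0.003]
ft_force: [-0.9, 0.0, -0.9]
grip_width: 0.0356
```

```bash
python3 -c "
from h import *;loc();knob('w19')
im=cv2.imread('pics/w19.png');cv2.imwrite('pics/w19c.png',cv2.convertScaleAbs(cv2.resize(im[260:460,180:460],None,fx=2.8,fy=2.8,interpolation=2),alpha=1.5))"
```

```text
loc x -2.4 (want 0.0) y 57.1 z 2.3 th 0.042
t 12.45 p [520.6  20.7  96.9] F loc [-0.9 -0.2 -0.9] w 35.6 jawaz 79.4 z [-0.006  0.006 -1.   ] j [ 0.04  0.38 -0.16  1.03  0.01  0.22]
turn [ 0.3  -0.39 -0.14]
0.93 top row 318 cols 291 345 grip 0.036007252673147125
0.00 top 314.3 col 319.3; 0.05 top 318.1 col 319.3; 0.10 top 322.4 col 319.3; 0.15 top 327.2 col 319.3; 0.20 top 332.5 col 319.4; 0.25 top 338.3 col 319.4; 0.30 top 344.6 col 319.4; 0.35 top 351.5 col 319.4; 0.40 top 358.9 col 319.4; 0.45 top 366.8 col 319.5; 0.50 top 375.2 col 319.5; 0.55 top 384.0 col 319.5; 0.60 top 393.4 col 319.5;
```

View pics/w19c.png

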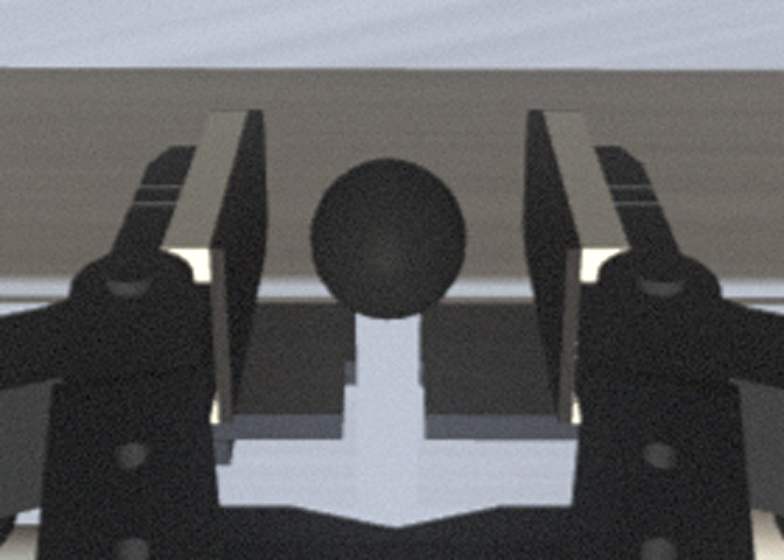

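The handle's arm sits in the second notch and the knob is centred at crop (388,238). The image can't tell 0 from 0.03 rad, so I'll retreat and feel the knob's top with shut fingers, very lightly.

Emit:
jog_arm(
  deltas=[
    [[0,0,-4,0.2,-0.3,0,36],[0,0,-10,0,0,0,36],[0,0,-15,0,0,0,36],[0,0,-15,0,0,0,36],[0,0,0,0,0,0,0]],
  ],
)

```text
clock: 13.05
eef_pos: [0.5209, 0.0207, 0.1443]
tool_rot: [0.093, 0.996, 0.001, -0.0]
ft_force: [-0.3, 0.5, -0.8]
grip_width: 0.0225
```

Emit:
jog_arm(
  deltas=[
    [[0,0,0,0,0,0,0],[0,0,0,0,0,0,0],[0,0,0,0,0,0,0]],
  ],
)

```text
clock: 13.35
eef_pos: [0.5208, 0.0208, 0.1443]
tool_rot: [0.093, 0.996, 0.001, 0.0]
ft_force: [-0.5, -0.0, -0.2]
grip_width: -0.0004
```

```bash
python3 -c "
from h import *;st([.5226,.0206,.126]);knob('w20')
P=pose('side');im=camera('side');cv2.imwrite('pics/s20.png',im[:,:,::-1])
for c in ['side']: 
  d=masks_of('knob',c);print([(x['conf'],x['at'],[v.tolist() for v in (np.where(x['pixels'])[1].min(keepdims=True),np.where(x['pixels'])[1].max(keepdims=True))]) for x in d])
print(proj(*P,[.5226,.0206,.112]))"
```

```text
t 13.35 p [520.8  20.8 144.3] F loc [-0.5 -0.1 -0.2] w -0.4 jawaz 79.4 z [ 0.     0.002 -1.   ] j [ 0.04  0.34 -0.1   1.14  0.    0.22]
turn [ 0.1   0.01 -0.15]
shift [-1.8  0.1 18.3]
0.86 top row 269 cols 297 339 grip -0.0001277912266837527
0.00 top 266.7 col 319.6; 0.05 top 268.9 col 319.6; 0.10 top 271.5 col 319.6; 0.15 top 274.5 col 319.6; 0.20 top 277.8 col 319.6; 0.25 top 281.4 col 319.6; 0.30 top 285.4 col 319.6; 0.35 top 289.7 col 319.6; 0.40 top 294.4 col 319.6; 0.45 top 299.4 col 319.6; 0.50 top 304.8 col 319.6; 0.55 top 310.5 col 319.6; 0.60 top 316.4 col 319.6; 
[(0.5, [363.0, 239.6], [[344], [376]])]
(np.float64(371.6852762900546), np.float64(242.810108385204))
```

Emit:
jog_arm(
  deltas=[
    [[-1.8,0,7,0.1,0,0,0],[0,0,6,0,0,0,0],[0,0,3,0,0,0,0],[0,0,0,0,0,0,0]],
  ],
)

```text
clock: 13.95
eef_pos: [0.5221, 0.0204, 0.1258]
tool_rot: [0.093, 0.996, -0.0, -0.001]
ft_force: [-0.8, -0.1, 0.4]
grip_width: -0.0001
```

Emit:
jog_arm(
  deltas=[
    [[0,0,1,0,0,0,0],[0,0,1,0,0,0,0]],
  ],
)

```text
clock: 14.15
eef_pos: [0.522, 0.0204, 0.1234]
tool_rot: [0.093, 0.996, -0.0, -0.001]
ft_force: [0.2, -0.2, -0.9]
grip_width: -0.0001
```

Emit:
jog_arm(
  deltas=[
    [[0,0,0.8,0,0,0,0],[0,0,0.6,0,0,0,0]],
  ],
)

```text
clock: 14.35
eef_pos: [0.5221, 0.0204, 0.1221]
tool_rot: [0.093, 0.996, -0.0, -0.001]
ft_force: [0.2, 0.8, 1.1]
grip_width: 0.0002
```

Emit:
jog_arm(
  deltas=[
    [[0,0,0.5,0,0,0,0]],
  ],
)

```text
clock: 14.45
eef_pos: [0.5221, 0.0204, 0.1218]
tool_rot: [0.093, 0.996, -0.0, -0.001]
ft_force: [-1.2, -0.2, 2.4]
grip_width: 0.0001
```

Emit:
jog_arm(
  deltas=[
    [[0,0,0.5,0,0,0,0]],
  ],
)

```text
clock: 14.55
eef_pos: [0.5221, 0.0204, 0.1217]
tool_rot: [0.093, 0.996, -0.0, -0.001]
ft_force: [-1.8, 0.4, 2.9]
grip_width: -0.0
```

Contact came at z 0.1218 m and is rigid at about 3 N. The knob's top with the handle down should be at 0.122 m, so it's fully down. Retreating.

Emit:
jog_arm(
  deltas=[
    [[0,0,-5,0,0,0,0],[0,0,-20,0,0,0,0],[0,0,-30,0,0,0,0],[0,0,-30,0,0,0,0],[0,0,0,0,0,0,0]],
  ],
)

```text
clock: 15.05
eef_pos: [0.5218, 0.0204, 0.2096]
tool_rot: [0.093, 0.996, -0.0, -0.002]
ft_force: [1.0, -0.2, -0.5]
grip_width: 0.0001
```

```bash
python3 -c "
from h import *;loc();knob('w21')
im=camera('side');a=cv2.resize(im[120:420,200:420,::-1],None,fx=1.95,fy=1.95);b=cv2.imread('pics/w21.png')[200:440,200:440];b=cv2.resize(b,(370,370));c=np.zeros((585,800,3),np.uint8);c[:a.shape[0],:a.shape[1]]=a;c[:370,430:]=b;cv2.imwrite('pics/f.png',c)"
```

```text
loc x -1.1 (want 55.0) y 57.0 z 115.0 th 1.571
t 15.05 p [521.8  20.4 209.6] F loc [ 1.1 -0.  -0.5] w 0.1 jawaz 79.4 z [-0.004 -0.    -1.   ] j [ 0.04  0.3   0.02  1.3  -0.    0.23]
turn [-0.05 -0.2  -0.15]
0.69 top row 229 cols 304 335 grip -0.00035881864342414687
0.00 top 228.1 col 319.4; 0.05 top 229.4 col 319.4; 0.10 top 230.9 col 319.4; 0.15 top 232.7 col 319.4; 0.20 top 234.7 col 319.4; 0.25 top 236.9 col 319.3; 0.30 top 239.4 col 319.3; 0.35 top 242.2 col 319.3; 0.40 top 245.2 col 319.3; 0.45 top 248.4 col 319.3; 0.50 top 251.9 col 319.3; 0.55 top 255.5 col 319.2; 0.60 top 259.4 col 319.2;
```

View pics/f.png

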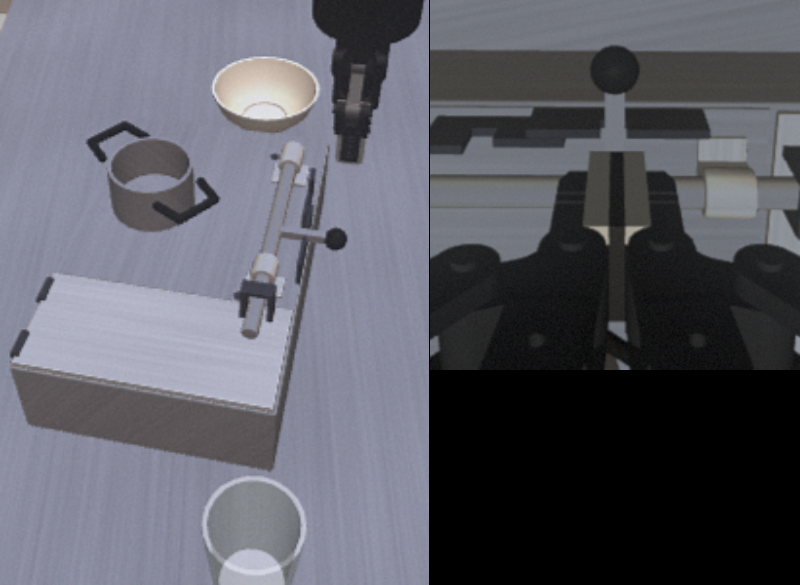

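The side view shows the bolt through the staple at (257,300) and the handle level in the second notch, knob at (335,239). The pot, bowl and tumbler look undisturbed, and the gripper is clear. Handing in.

```bash
python3 -c "from workcell import *;print(job_done())"
```

```text
the job is handed in; nothing more can be done
None
```

The locker is bolted shut: I lifted the handle, slid the bolt about 57 mm through the staple and lowered the handle into the second notch. The gripper then let go and backed off, and I handed the job in at about 15 s.

**Last checks:**
- **Position:** the final picture shows the bolt through the staple and the handle level in the second notch. The pot, bowl and tumbler look undisturbed.
- **Handle fully down:** a light touch of about 3 N on the knob met a rigid stop at z 0.1218 m, against an expected 0.122 m. Pictures alone only placed the handle between 0 and 0.03 rad.

**What went less well:**
- **First lift:** the tool drifted and the pads slid towards the edge of the knob, so I regripped with the handle at about 0.29 rad.
- **Force on the plate:** as the handle bottomed in the notch, the wrist briefly read 17 N upward, and I relieved it at once. By the factor of two that could be about 34 N on the plate, over its 30 N limit. I could not tell how much of it the plate actually took.

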